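# Hang and lock the screw sieve in the dust collector

## Task

Put the screw sieve back into the round mouth of the dust collector: lower it by its handle so that its lugs pass through the slots, and let go so that it hangs inside on its lugs. Then, without gripping it again, push the handle round clockwise (seen from above), gently, until the lugs drop into their hidden locking notches, and leave it locked there. Leave the other things on the table where they are.

Things in the scene. Friction and masses are not known exactly. Their poses are not given: they have to be found in the camera images.
- sieve: Screw sieve, 0.3 to 0.65 kg, upright on the table: a round aluminium drum 100 mm across, 42 mm tall, its lower edge chamfered, closed on top by a mesh (not hollow to the touch), with a steel handle bar across it and four lugs round it. Origin: centre of the drum's underside; z up; x along the bar. Half a turn gives the same sieve.
- handle (a point): Middle of the sieve's handle bar, 72 mm above the drum's underside. Steel bar 150 mm long (75 mm either side of the axis, along the sieve's x), 12 mm wide, 12 mm high (z = 66 to 78 mm on the sieve), on two posts 40 mm either side of the middle.
- lugs (a point): On the sieve's axis at the underside of its four flat lugs (28 mm above the drum's underside; lugs 8 mm thick). They stick out to 62 mm from the axis: two wide ones (26 mm) at the sieve's +-x, below the bar's ends, two narrow ones (14 mm) at +-y.
- collector: Dust collector, fixed: a grey sheet-metal box 180 x 180 x 80 mm with a round steel collar on top, 156 mm outside, up to z = 120 mm. Origin: centre of the box's underside, below the middle of the mouth; z up; x along the wide slots. With the lugs on the ledge the sieve's origin stands at z = 70 mm in this frame, locked at z = 62 mm.
- mouth (a point): Centre of the collector's mouth at the collar's top (120 mm above the underside). Mouth 105 mm across; its lip, 9 mm thick, is cut by four entry slots reaching 67 mm from the axis: two wide ones (33 mm) at the collector's +-x, two narrow ones (19 mm) at +-y.
- ledge_level (a point): On the mouth's axis, level with the ledge under the lip (z = 98 mm) that carries the lugs. They slide clockwise only; a stop blocks the other way. Hidden 32 to 54 degrees on (differs each time) are notches 8 mm deep, 5 mm wider than the lugs each side: the sieve drops in and turns no more. Sliding takes 1 to 6 N at the bar's end; after the drop the resistance rises sharply; over 35 N is forcing.
- drive_big: bystander: 3.5 inch hard drive, 147 x 102 x 26 mm, lying flat; origin under its centre
- drive_small: bystander: 2.5 inch hard drive, 100 x 70 x 9.5 mm, lying flat; origin under its centre
- fan: bystander: black computer fan, 80 x 80 x 25 mm, lying flat; origin under its centre
- heatsink: bystander: finned aluminium heat sink, 50 x 50 x 32 mm; origin under its centre
- driver: bystander: screwdriver, 200 mm long, lying flat
- mug: bystander: white mug, 80 mm across, 90 mm tall; origin under its centre
- jar: bystander: jar, 60 mm across, 70 mm tall; origin under its centre
Not all that is in view belongs to the job. Leave any green or orange look-alike of the sieve alone.

How it is judged:
On the way:
1. the sieve hangs in the mouth on its lugs, not yet turned, and the robot has let go of it (z of sieve in the frame of collector between 0.066 and 0.073 m and horizontal distance between sieve and collector below 0.006 m and angle between the x axis of sieve and the x axis of collector, either way round below 0.2 rad and contact force between sieve and the fingers below 0.1 N), for 0.2 s.
At the end, for the whole second after the job is handed in: The sieve is locked: turned at least 23 degrees out of its slots, dropped to 62 mm (58 to 65) above the collector's underside, within 6 mm of the mouth's axis, level within 3 degrees, at rest (z of sieve in the frame of collector between 0.058 and 0.065 m and horizontal distance between sieve and collector below 0.006 m and angle between the x axis of sieve and the x axis of collector, either way round above 0.4 rad and angle between sieve's own z axis and vertical below 0.05 rad and linear speed of sieve below 0.01 m/s); the robot touches nothing.
It fails at once if the sieve, turned out of its slots under the lip, is gripped or pushed with more than 35 N (horizontal distance between sieve and collector below 0.02 m and z of sieve in the frame of collector below 0.076 m and angle between the x axis of sieve and the x axis of collector, either way round above 0.2 rad and contact force between sieve and the fingers above 35 N).
It fails at once if a bystander is moved by more than 30 mm (distance of any of drive_big, drive_small, fan, heatsink, driver, mug, jar from where it was at the start of the episode above 0.03 m).
It also fails if it takes over 64 s, if anything falls off the work surface, if the arm or the gripper's body presses on something with over 40 N, if the wrist force passes 120 N, or if a joint passes its speed limit or range.

## Robot

A 7-joint arm with a two-finger parallel gripper is mounted at the origin on the work surface. World frame = base frame: x ahead of the robot, y to its left, z up, the work surface at z = 0. Lengths are in m, angles in rad, forces in N, time in s.
With the tool pointing down it reaches from about 0.4 to 0.875 m from the base axis. Payload 19.3 kg.
Tool frame: the origin (TCP) lies on the centre line of the jaws, within the pads' length; the fingertips stand 14 mm ahead of it and the grasp point (between the pads) lies 5 mm behind it (bot.tip_extent is the distance from the TCP to the fingertips, in m); z points along the fingers, y is the line along which they close (so a half turn about z gives the same grasp; the last joint's range is limited). The gripper opens to 85 mm and grips with 20 to 120 N. Pads are 22 mm wide; open, the fingers measure 114 mm over their backs; the gripper's body (76 mm by 85 mm) begins 54 mm behind the grasp point. The pads swing forward as they close: fully open they stand 13 mm farther back than shut.
Start: joints at [1.276, 0.521, -0.036, 1.599, 0.021, 1.021, -0.113], TCP at [0.139, -0.609, 0.245] pointing down, gripper open.
Joint ranges: [-2.91, 2.91], [-0.3, 2.13], [-1.5, 1.42], [0.17, 2.43], [-1.26, 4.41], [0.16, 1.93], [-2.52, 2.52]. Speed limits (rad/s): [1.89, 1.89, 2.39, 2.39, 3.01, 3.01, 3.01].

## Interface

Orientations are given as [roll, pitch, yaw] about the fixed x, y, z axes, in that order (R = Rz(yaw) Ry(pitch) Rx(roll)).
In Python, from workcell import monitor, grab_frame, camera_model, bot gives the robot as it stands.
- The arm moves only by the tool move_arm, never from a script. Its argument "moves" is a list of rows, each a list of 4 numbers: the shift along the world's x, y, z in mm, then the turn about the world's z in rad. A call has 1 to 12 rows; each row is the pose to reach, as a shift and turn from the pose commanded when the call began; what a row does not reach only later rows make up. A row lasts 1/8 s, in which the tool goes at most 62.5 mm and 10.7 degrees, less where a joint would pass 70% of its speed; a pose out of reach is approached as far as the arm can. A call with a gripper value outside its range is refused whole. "gripper" is the opening, from 0 (shut) to 1 (fully open), set as the call begins (left out, the last holds). The fingers move at their own pace and stop on an object; "newtons" is the grip in N (left out, the last holds). Time passes only in rows, so rows that repeat a pose let the fingers close. It gives the time, the measured TCP pose, the force, the opening and the grip force at its end, in the units of the state.
- monitor.observe(): the state, without advancing time (a new reading comes with each control period).
- grab_frame(name): name is "side" or "top" or "wrist"; returns the picture (420x560x3 uint8, blue, green, red); there is no depth.
- camera_model(name): a dict with "vfov" (degrees; the focal length in pixels is half the picture's height over the tangent of half this angle, whatever the lens; pixels are square), "cx", "cy" (the principal point, pixels), "R" (3x3) and "t" (3): a world point X has camera coordinates R X + t; the wrist camera has in their place "T_tool_cam" (4x4, takes a point from camera to tool coordinates, whose origin is the TCP and whose axes are the flange's). Camera axes: x right, y down, z forward; pixel columns grow to the right and rows downward; lengths in m; the calibration is good to about 2 mm. A picture is of the moment at which its call begins: read the wrist's pose just before it. camera_model takes no time and is no camera call.
- bot.job_done(): hands the job in; it is judged then, once.
The state is a dict: "clock": time; "qpos": joint angles; "qd": joint speeds; "joint_efforts": joint torques, N m; "position": TCP position; "tool_rot": TCP orientation; "force": force on the tool from outside, world axes, zero at the start; "moment": the same for the moment, N m; "grip_width": finger opening in m; "finger_force": force on a finger pad.
Only numpy, scipy, OpenCV 4.12 (cv2) and the standard library are available. Lean on these libraries where they do the work, as an engineer would, in place of code of your own. Each camera call takes 0.05 s, during which the arm holds its last target. There are 200 camera calls.

## Working session

There is one attempt and no reset: what is moved stays moved. The work goes in short steps, Python scripts to look and compute and a tool call to move; the robot and the scene stay as the last step left them, time stands still between calls to the robot, and variables do not carry over. Pictures are saved under pics/ and viewed, at most 10 in all, crops included, and the job is handed in when it is done.

Besides the shell and the picture viewer there is one more tool, called after ">>>" by a JSON object that holds its "op" and its "data". move_arm: Moves the arm, as the interface text tells. Its arguments: {"type":"object","properties":{"moves":{"type":"array","items":{"type":"array","items":{"type":"number"}}},"gripper":{"type":"number"},"newtons":{"type":"number"}},"required":["moves"]}

```bash
mkdir -p pics; cat > h.py <<'E'
import numpy as np, cv2
from workcell import monitor, grab_frame, camera_model, bot
def ray(name,u,v):
    m=camera_model(name); f=210/np.tan(np.radians(m['vfov'])/2)
    d=np.array([(u-m['cx'])/f,(v-m['cy'])/f,1]); R=np.array(m['R']); t=np.array(m['t'])
    return -R.T@t, R.T@d
def onz(name,u,v,z):
    o,d=ray(name,u,v); return o+d*(z-o[2])/d[2]
def proj(name,X):
    m=camera_model(name); f=210/np.tan(np.radians(m['vfov'])/2)
    c=np.array(m['R'])@np.array(X)+np.array(m['t']); return f*c[:2]/c[2]+[m['cx'],m['cy']]
E
python3 - <<'E'
from h import *
s=monitor.observe();print({k:np.round(v,3).tolist() for k,v in s.items()})
for n in ("side","top"):
    m=camera_model(n); print(n,m)
    cv2.imwrite(f"pics/{n}0.png",grab_frame(n))
print(camera_model("wrist"))
E
```

```text
{'clock': 0.0, 'qpos': [1.276, 0.522, -0.036, 1.6, 0.021, 1.021, -0.113], 'qd': [0.001, 0.001, 0.001, 0.001, -0.0, -0.001, -0.001], 'joint_efforts': [-0.0, -92.711, 1.98, -36.993, 0.018, 0.008, -0.0], 'position': [0.139, -0.609, 0.245], 'tool_rot': [-3.14, 0.0, 0.225], 'force': [-0.207, 0.835, -0.271], 'moment': [0.0, 0.041, -0.035], 'finger_force': 0.0, 'grip_width': 0.085}
side {'vfov': 49.39339728859274, 'cx': 279.89243502160673, 'cy': 212.4616232509667, 'R': array([[-0.95555449, -0.29463665,  0.0102406 ],
       [-0.21657475,  0.6779719 , -0.70245959],
       [ 0.2000275 , -0.67345627, -0.71164995]]), 't': array([0.525782  , 0.18152453, 1.44894545])}
top {'vfov': 55.4523944851333, 'cx': 284.1694504880531, 'cy': 204.56596717234413, 'R': array([[-0.00375551, -0.99999092, -0.00201436],
       [-0.9812473 ,  0.00407331, -0.19271002],
       [ 0.19271648,  0.00125286, -0.98125368]]), 't': array([-0.00634568,  0.55123887,  1.01722037])}
{'vfov': 61.136981144013276, 'cx': 275.0706510592184, 'cy': 202.56658935772754, 'T_tool_cam': array([[-5.55677518e-04, -9.48515298e-01, -3.16730834e-01,
         8.20047621e-02],
       [ 9.99999611e-01, -3.10311252e-04, -8.25124379e-04,
        -1.87735868e-04],
       [ 6.84357954e-04, -3.16731169e-01,  9.48515102e-01,
        -1.28435522e-01],
       [ 0.00000000e+00,  0.00000000e+00,  0.00000000e+00,
         1.00000000e+00]])}
```

View pics/top0.png

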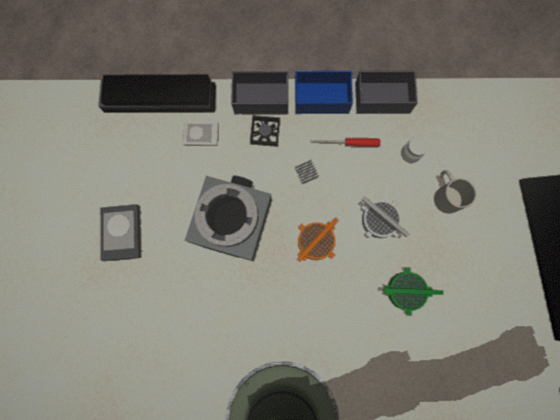

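View pics/side0.png

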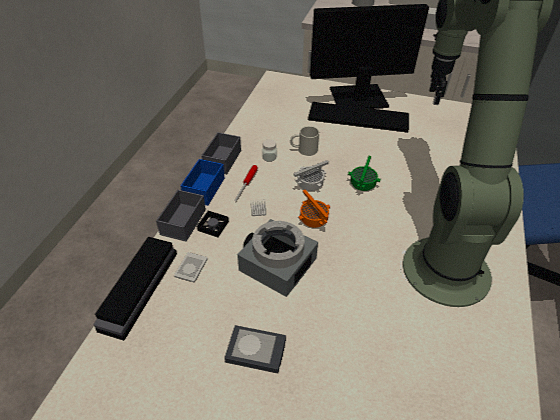

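The top view shows three candidates: orange (318,241), green (410,292) and aluminium-grey (383,218). The grey one fits, because the coloured ones are the look-alikes. The collector's mouth is at about (225,214). I'll confirm both in one enlarged crop.

```bash
python3 - <<'E'
from h import *
im=cv2.imread("pics/top0.png")
a=cv2.resize(im[165:270,175:280],None,fx=3.8,fy=3.8,interpolation=cv2.INTER_CUBIC)
b=cv2.resize(im[165:270,330:435],None,fx=3.8,fy=3.8,interpolation=cv2.INTER_CUBIC)
cv2.imwrite("pics/crop0.png",np.hstack([a,b]))
for z,p in ((.12,(226,214)),(.072,(385,217))): print(onz("top",*p,z))
E
```

```text
[0.51473963 0.13690036 0.12      ]
[ 0.51335614 -0.27218022  0.072     ]
```

View pics/crop0.png

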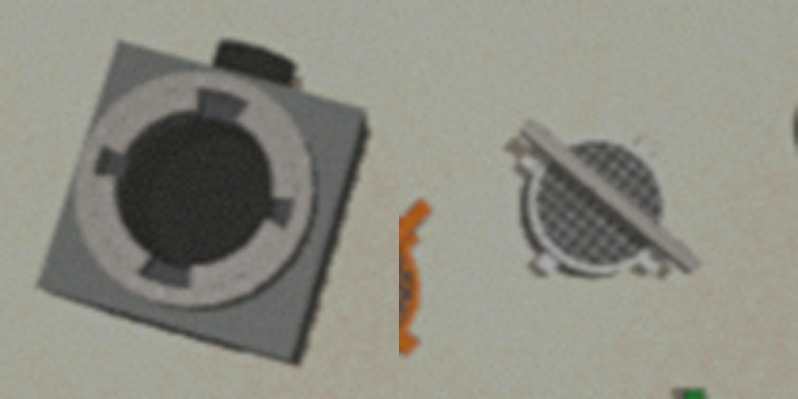

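The crop shows the grey sieve with its bar running from about (530,128) to (692,265). The collector's wide slots are at (220,105) and (167,272), with narrow ones at (110,162) and (283,210). So the sieve is the grey one, with yaw about 50°, and the slot axis is at about -17.6° (or 162°). I'll move above the sieve now.

>>> {"op": "move_arm", "data": {"moves": [[40, 30, 40, 0.1], [80, 70, 75, 0.2], [125, 110, 75, 0.3], [170, 150, 75, 0.4], [215, 195, 75, 0.5], [260, 235, 75, 0.6], [305, 275, 75, 0.65], [345, 310, 75, 0.65], [374, 337, 75, 0.65], [374, 337, 75, 0.65], [374, 337, 75, 0.65]], "gripper": 1}}

```text
clock: 1.48
position: [0.5128, -0.2727, 0.32]
tool_rot: [-3.141, 0.001, 0.874]
force: [-0.5, -0.8, 0.6]
grip_width: 0.0853
finger_force: 0.0
```

```bash
cat >> h.py <<'E'
from scipy.spatial.transform import Rotation as Ro
def wcam(s):
    m=camera_model("wrist"); T=np.eye(4); T[:3,:3]=Ro.from_euler('xyz',s['tool_rot']).as_matrix(); T[:3,3]=s['position']
    C=T@np.array(m['T_tool_cam']); f=210/np.tan(np.radians(m['vfov'])/2); return C,f,m['cx'],m['cy']
def wz(s,u,v,z):
    C,f,cx,cy=wcam(s); d=C[:3,:3]@[(u-cx)/f,(v-cy)/f,1]; o=C[:3,3]; return o+d*(z-o[2])/d[2]
def wp(s,X):
    C,f,cx,cy=wcam(s); c=C[:3,:3].T@(np.array(X)-C[:3,3]); return f*c[:2]/c[2]+[cx,cy]
E
python3 - <<'E'
from h import *
s=monitor.observe();print(s['clock'],np.round(s['position'],4),np.round(s['tool_rot'],3),np.round(s['qpos'],2))
np.save("s1.npy",s,allow_pickle=True)
cv2.imwrite("pics/w1.png",grab_frame("wrist"))
E
```

```text
1.475 [ 0.5128 -0.2727  0.32  ] [-3.141e+00  1.000e-03  8.740e-01] [ 0.63  0.4  -0.34  1.61  0.14  1.16 -0.44]
```

View pics/w1.png

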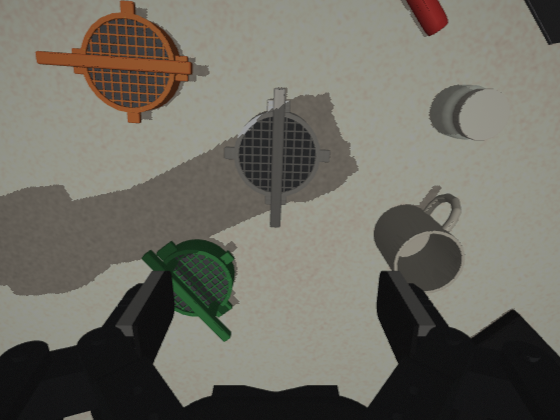

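The wrist view shows the grey sieve's bar from (280,88) to (276,227). It is near vertical in the picture, so it is already aligned with the tool x axis.

```bash
python3 - <<'E'
from h import *
s=np.load("s1.npy",allow_pickle=True).item()
g=cv2.cvtColor(cv2.imread("pics/w1.png"),6).astype(int)
# bar side edges per row
L=[]
for v in list(range(112,222,10)):
    r=g[v,255:300]; print(v,r.tolist()) if v in(112,152,212) else 0
for u,rows in ((280,range(82,98)),(276,range(218,236))): print([int(g[v,u]) for v in rows])
A=wz(s,280,88,.078);B=wz(s,276,227,.078);print(A,B,(A+B)/2,np.linalg.norm(A-B),np.degrees(np.arctan2(*(A-B)[1::-1])))
# top view check
A=onz("top",330+132/3.8,165+124/3.8,.078);B=onz("top",330+293/3.8,165+268/3.8,.078);print((A+B)/2,np.linalg.norm(A-B))
E
```

```text
112 [152, 152, 151, 151, 133, 127, 130, 85, 75, 66, 66, 88, 98, 83, 85, 88, 91, 84, 71, 75, 78, 78, 78, 77, 77, 78, 78, 78, 75, 72, 77, 79, 77, 76, 68, 65, 81, 94, 99, 100, 100, 102, 103, 102, 101]
152 [38, 37, 37, 38, 46, 65, 63, 38, 38, 38, 37, 38, 42, 61, 64, 41, 43, 62, 75, 78, 78, 78, 77, 77, 78, 79, 76, 67, 50, 52, 65, 55, 36, 38, 38, 37, 36, 48, 61, 56, 37, 38, 37, 37, 38]
212 [96, 95, 94, 94, 95, 97, 97, 97, 96, 123, 148, 149, 150, 151, 141, 106, 72, 75, 76, 77, 76, 76, 77, 76, 74, 84, 125, 151, 152, 152, 152, 152, 151, 150, 149, 147, 148, 149, 150, 151, 151, 151, 152, 153, 152]
[151, 150, 151, 150, 151, 132, 97, 99, 131, 132, 131, 132, 131, 132, 131, 132]
[76, 76, 76, 76, 75, 76, 75, 76, 76, 103, 147, 152, 153, 152, 150, 150, 150, 150]
[ 0.56652284 -0.21586153  0.078     ] [ 0.46810971 -0.3274466   0.078     ] [ 0.51731628 -0.27165407  0.078     ] 0.14878297443600377 48.58912228460907
[ 0.51394564 -0.27261738  0.078     ] 0.14512651552143346
```

>>> {"op": "move_arm", "data": {"moves": [[1, 0, -45, -0.026], [3, 0, -90, -0.026], [3, 0, -125, -0.026], [3, 0, -125, -0.026], [3, 0, -125, -0.026]]}}

```text
clock: 2.15
position: [0.5165, -0.2731, 0.1968]
tool_rot: [3.14, -0.0, 0.848]
force: [0.3, -0.6, -0.2]
grip_width: 0.0854
finger_force: 0.0
```

```bash
python3 - <<'E'
from h import *
s=monitor.observe();np.save("s2.npy",s,allow_pickle=True)
im=grab_frame("wrist");cv2.imwrite("pics/w2.png",im)
print(np.round(s['position'],4),np.round(s['tool_rot'],3), [np.round(wp(s,p),1).tolist() for p in ((.517,-.2717,.078),(.566,-.216,.078),(.468,-.327,.078))])
E
```

```text
[ 0.5165 -0.2731  0.1968] [ 3.14  -0.     0.848] [[274.1, 200.3], [273.8, 94.3], [274.0, 288.5]]
```

View pics/w2.png

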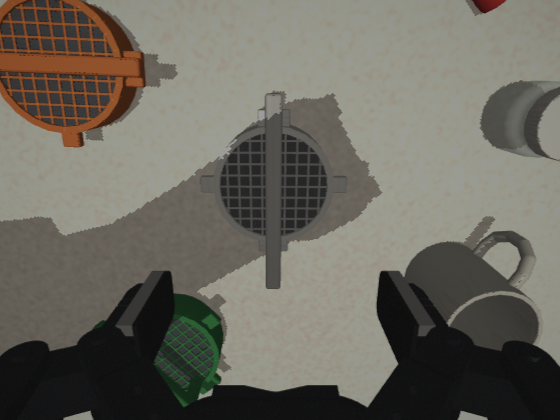

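The bar's ends, at (273,95) and (273,288), match the prediction. I'll descend and grip.

>>> {"op": "move_arm", "data": {"moves": [[0.5, 1.4, -45, 0], [0.5, 1.4, -90, 0], [0.5, 1.4, -127, 0], [0.5, 1.4, -127, 0], [0.5, 1.4, -127, 0]]}}

```text
clock: 2.82
position: [0.5178, -0.2714, 0.0704]
tool_rot: [3.139, -0.001, 0.849]
force: [-0.2, 0.1, 0.9]
grip_width: 0.0856
finger_force: 0.0
```

>>> {"op": "move_arm", "data": {"moves": [[0, 0, 0, 0], [0, 0, 0, 0], [0, 0, 0, 0], [0, 0, 0, 0], [0, 0, 0, 0], [0, 0, 0, 0]], "gripper": 0, "newtons": 70}}

```text
clock: 3.58
position: [0.5168, -0.2709, 0.0686]
tool_rot: [3.141, 0.0, 0.849]
force: [-2.1, 0.6, 6.4]
grip_width: 0.0112
finger_force: 68.6
```

>>> {"op": "move_arm", "data": {"moves": [[0, 0, 20, 0], [0, 0, 50, 0], [0, 0, 85, 0.1], [0, 0, 120, 0.25], [0, 10, 155, 0.42], [-5, 30, 185, 0.6]]}}

```text
clock: 4.32
position: [0.5115, -0.241, 0.2555]
tool_rot: [3.141, 0.001, 1.454]
force: [-0.1, 0.6, -6.0]
grip_width: 0.0104
finger_force: 69.2
```

>>> {"op": "move_arm", "data": {"moves": [[-5, 25, 30, 0.17], [-10, 55, 60, 0.34], [-20, 85, 90, 0.5], [-30, 115, 120, 0.67], [-40, 145, 126, 0.83], [-45, 175, 126, 1.0], [-52, 206, 126, 1.16], [-52, 206, 126, 1.32], [-52, 206, 126, 1.38], [-52, 206, 126, 1.38], [-52, 206, 126, 1.38]]}}

```text
clock: 5.7
position: [0.4595, -0.0349, 0.3796]
tool_rot: [-3.141, 0.0, 2.827]
force: [0.1, 0.1, -5.3]
grip_width: 0.0108
finger_force: 69.2
```

```bash
python3 - <<'E'
from h import *
s=monitor.observe();np.save("s3.npy",s,allow_pickle=True)
im=grab_frame("wrist");cv2.imwrite("pics/w3.png",im)
print(np.round(s['position'],4),np.round(s['tool_rot'],3),np.round(s['qpos'],2), wp(s,(.515,.137,.12)))
E
```

```text
[ 0.4595 -0.0349  0.3796] [-3.141  0.     2.827] [ 0.72  0.2  -0.9   1.79  0.17  1.23  1.03] [437.78280707 160.64763194]
```

View pics/w3.png

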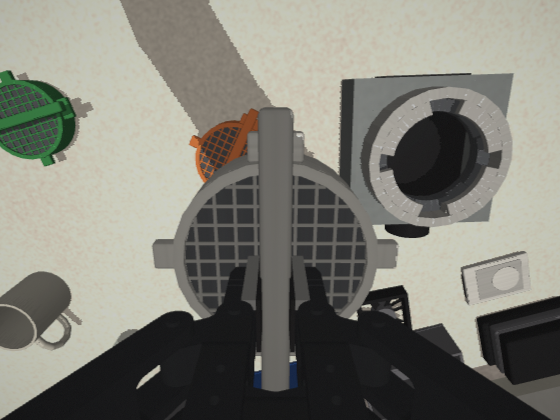

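The wrist view shows the collar clearly, centred near (440,158). Its wide slots are at (446,104) and (434,212), and its narrow ones at (386,160) and (488,157). The held sieve's bar lies along the tool x axis. I'll segment the lip and map the contour to the z = 0.12 plane.

```bash
cat > lip.py <<'E'
from h import *
from scipy.optimize import least_squares
def lip(s,im,c0,thr=None,dbg=None):
    g=cv2.GaussianBlur(cv2.cvtColor(im,6),(3,3),0).astype(np.float32)
    # sample along radial rays in plane z=.12, find bright->dark edges inward from mid-lip (r=.070)
    th=np.radians(np.arange(0,360,1.0)); c=np.array(c0,float)
    for it in range(4):
        rr=np.arange(.075,.040,-.00025); I=np.zeros((len(th),len(rr)),np.float32)
        P=np.array([[wp(s,(c[0]+r*np.cos(a),c[1]+r*np.sin(a),.12)) for r in rr] for a in th],np.float32)
        I=cv2.remap(g,P[...,0],P[...,1],cv2.INTER_LINEAR)
        t=thr or (np.median(I[:,:20])+np.median(I[:,-20:]))/2
        E=np.array([rr[np.argmax(row<t)] if (row<t).any() else np.nan for row in I])
        ok=np.isfinite(E)&(abs(E-.0525)<.005)
        x=c[0]+E*np.cos(th); y=c[1]+E*np.sin(th)
        f=least_squares(lambda p:np.hypot(x[ok]-p[0],y[ok]-p[1])-p[2],[*c,.0525],loss='soft_l1',f_scale=.0005)
        c=f.x[:2]
    # slots: dark at r=.062
    k=np.argmin(abs(rr-.062)); d=I[:,k]<t
    k2=np.argmin(abs(rr-.058)); d2=I[:,k2]<t
    def runs(d):
        out=[];n=len(d);st=[i for i in range(n) if d[i] and not d[i-1]]
        for i in st:
            L=0
            while d[(i+L)%n]: L+=1
            if L>5: out.append((i+(L-1)/2,L))
        return out
    return f.x,ok.sum(),t,runs(d),runs(d2)
E
python3 - <<'E'
from lip import *
s=np.load("s3.npy",allow_pickle=True).item()
im=cv2.imread("pics/w3.png")
for t in (None,100,120): print(lip(s,im,(.515,.137),t))
E
```

```text
Traceback (most recent call last):
  File "lip.py", line 9, in lip
    P=np.array([[wp(s,(c[0]+r*np.cos(a),c[1]+r*np.sin(a),.12)) for r in rr] for a in th],np.float32)
                 ~~^^^^^^^^^^^^^^^^^^^^^^^^^^^^^^^^^^^^^^^^^^^
  File "h.py", line 19, in wp
    C,f,cx,cy=wcam(s); c=C[:3,:3].T@(np.array(X)-C[:3,3]); return f*c[:2]/c[2]+[cx,cy]
              ~~~~^^^
  File "h.py", line 14, in wcam
    m=camera_model("wrist"); T=np.eye(4); T[:3,:3]=Ro.from_euler('xyz',s['tool_rot']).as_matrix(); T[:3,3]=s['position']
ValueError: time passes only in moves, steps and waits
```

```bash
sed -i 's/^from workcell.*/&\nimport functools\ncamera_model=functools.lru_cache(camera_model)/' h.py
python3 - <<'E'
from lip import *
s=np.load("s3.npy",allow_pickle=True).item()
im=cv2.imread("pics/w3.png")
for t in (None,100,120): print(lip(s,im,(.515,.137),t))
E
```

```text
(array([0.5157145 , 0.13890664, 0.05195217]), np.int64(263), np.float32(95.625), [(74.0, 17), (163.5, 30), (254.0, 17), (344.5, 30)], [(73.5, 16), (163.5, 30), (253.5, 16), (344.5, 30)])
(array([0.51577979, 0.13894318, 0.0520666 ]), np.int64(262), 100, [(73.5, 18), (163.5, 30), (254.0, 17), (344.0, 31)], [(73.5, 16), (163.5, 30), (254.0, 17), (344.5, 30)])
(array([0.51589836, 0.13900291, 0.05260116]), np.int64(257), 120, [(73.5, 18), (163.5, 32), (253.5, 18), (344.0, 31)], [(73.5, 18), (163.5, 32), (253.5, 18), (344.0, 31)])
```

The mouth centre is at (0.5158, 0.1389) and the slot yaw is 163.85° (2.860 rad). I'll hover above it and check again.

>>> {"op": "move_arm", "data": {"moves": [[15, 45, 0, 0.033], [35, 100, -20, 0.033], [50, 150, -60, 0.033], [56.3, 173.8, -100, 0.033], [56.3, 173.8, -140, 0.033], [56.3, 173.8, -171, 0.033], [56.3, 173.8, -171, 0.033], [56.3, 173.8, -171, 0.033]]}}

```text
clock: 6.75
position: [0.5166, 0.1392, 0.2096]
tool_rot: [3.141, 0.001, 2.861]
force: [0.2, -0.1, -5.0]
grip_width: 0.0106
finger_force: 69.4
```

```bash
python3 - <<'E'
from h import *
s=monitor.observe();np.save("s4.npy",s,allow_pickle=True)
im=grab_frame("wrist");cv2.imwrite("pics/w4.png",im);t=grab_frame("top");cv2.imwrite("pics/t4.png",t)
print(np.round(s['position'],4),np.round(s['tool_rot'],4),np.round(s['force'],1))
cv2.imwrite("pics/c4.png",np.hstack([im[:,:],cv2.resize(t[165:270,175:280],(240,420))[:, :]]))
E
```

```text
[0.5166 0.1392 0.2096] [3.1409e+00 1.0000e-03 2.8612e+00] [ 0.2 -0.1 -5. ]
```

View pics/c4.png

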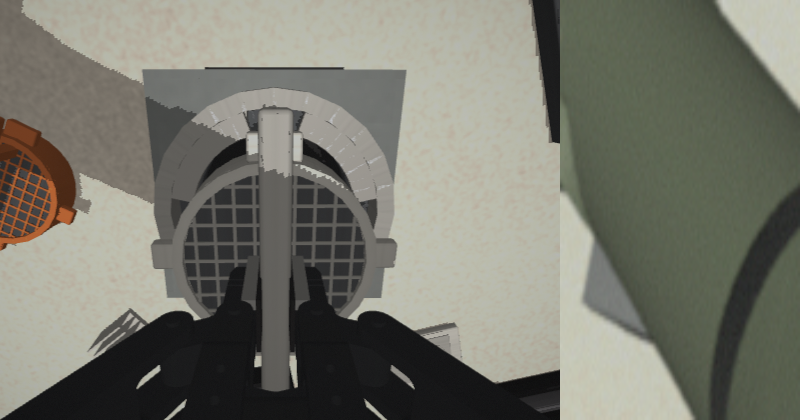

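The lugs line up with the slots: the wide lug is at u≈275 and centred in its slot. I'll descend gently.

>>> {"op": "move_arm", "data": {"moves": [[-0.4, 0, -10, 0], [-0.4, 0, -18, 0], [-0.4, 0, -26, 0], [-0.4, 0, -34, 0], [-0.4, 0, -34, 0]]}}

```text
clock: 7.48
position: [0.5154, 0.1389, 0.1736]
tool_rot: [-3.141, -0.001, 2.862]
force: [0.5, -0.5, -5.3]
grip_width: 0.0103
finger_force: 69.3
```

Drum has entered with no contact (z 0.1736). Continuing through the slots.

>>> {"op": "move_arm", "data": {"moves": [[0, 0, -6, 0], [0, 0, -11, 0], [0, 0, -16, 0], [0, 0, -20, 0], [0, 0, -24, 0], [0, 0, -24, 0]]}}

```text
clock: 8.22
position: [0.5155, 0.1389, 0.15]
tool_rot: [-3.141, -0.0, 2.862]
force: [-0.7, -0.4, -6.1]
grip_width: 0.0107
finger_force: 69.3
```

>>> {"op": "move_arm", "data": {"moves": [[0, 0, -4, 0], [0, 0, -7, 0], [0, 0, -9, 0], [0, 0, -10, 0], [0, 0, -10, 0]]}}

```text
clock: 8.85
position: [0.5157, 0.1389, 0.1403]
tool_rot: [-3.142, -0.0, 2.862]
force: [-0.6, 0.4, -5.9]
grip_width: 0.0106
finger_force: 69.4
```

>>> {"op": "move_arm", "data": {"moves": [[0, 0, -1, 0], [0, 0, -2, 0], [0, 0, -2, 0]]}}

```text
clock: 9.22
position: [0.5159, 0.139, 0.1386]
tool_rot: [3.141, 0.001, 2.862]
force: [-0.3, -1.0, 1.7]
grip_width: 0.0107
finger_force: 70.3
```

Now seated: the load is off the wrist. Releasing.

>>> {"op": "move_arm", "data": {"moves": [[0, 0, 0, 0], [0, 0, 0, 0], [0, 0, 0, 0], [0, 0, 0, 0], [0, 0, 0, 0]], "gripper": 0.6}}

```text
clock: 9.85
position: [0.5157, 0.1389, 0.1383]
tool_rot: [-3.142, -0.0, 2.862]
force: [-0.3, -0.1, 0.2]
grip_width: 0.0514
finger_force: 0.0
```

>>> {"op": "move_arm", "data": {"moves": [[0, 0, 20, 0], [0, 0, 60, 0], [0, 0, 100, 0], [0, 0, 130, 0], [0, 0, 130, 0], [0, 0, 130, 0]], "gripper": 0.6}}

```text
clock: 10.6
position: [0.5155, 0.1388, 0.2685]
tool_rot: [-3.141, 0.0, 2.862]
force: [-0.7, -0.1, 0.8]
grip_width: 0.0514
finger_force: 0.0
```

```bash
python3 - <<'E'
from h import *
s=monitor.observe();np.save("s5.npy",s,allow_pickle=True)
im=grab_frame("wrist");cv2.imwrite("pics/w5.png",im)
print(np.round(s['position'],4),np.round(s['tool_rot'],4),np.round(s['force'],1),np.round(s['qpos'],2))
for z in (.148,): print(wp(s,(.5158-.0720,.1389+.0209,z)),wp(s,(.5158+.0720,.1389-.0209,z)))
E
```

```text
[0.5155 0.1388 0.2685] [-3.1415e+00  2.0000e-04  2.8617e+00] [-0.7 -0.1  0.8] [ 0.28  0.47 -0.89  1.78  0.41  1.09  0.53]
[274.77799234  93.86798195] [274.43422391 288.97447844]
```

View pics/w5.png

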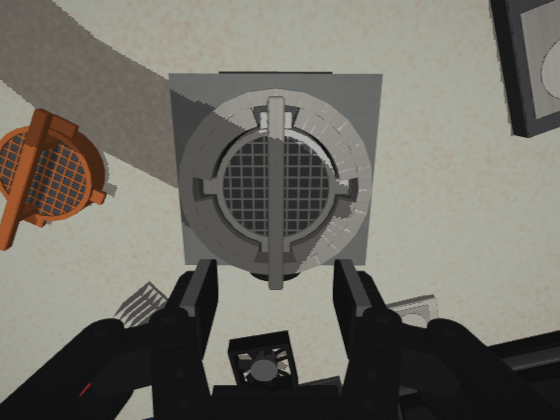

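The sieve hangs in the slots, with its bar from (275,96) to (275,289) as predicted. I'll shut the gripper and go down on the counter-clockwise side of the bar's far end.

>>> {"op": "move_arm", "data": {"moves": [[30, 6, 0, 0], [66.8, 14.1, 0, 0], [66.8, 14.1, 0, 0], [66.8, 14.1, -40, 0], [66.8, 14.1, -80, 0], [66.8, 14.1, -110, 0], [66.8, 14.1, -125, 0], [66.8, 14.1, -129, 0], [66.8, 14.1, -129, 0], [66.8, 14.1, -129, 0]], "gripper": 0}}

```text
clock: 11.9
position: [0.5829, 0.1532, 0.1403]
tool_rot: [3.141, 0.001, 2.862]
force: [1.0, 0.0, -0.2]
grip_width: 0.0
finger_force: 0.0
```

```bash
cat > arc.py <<'E'
import numpy as np,sys
from workcell import monitor
C=np.array([515.8,138.9])
def pose(phi,d,R=60):
    p=np.radians(phi); return C+R*np.array([np.cos(p),np.sin(p)])+d*np.array([-np.sin(p),np.cos(p)])
if __name__=="__main__":
    d0,p0=float(sys.argv[1]),float(sys.argv[2])
    for d in (32,28,24,20): print('d',d,np.round(pose(-16.15,d)-pose(p0,d0),1))
    d=float(sys.argv[3])
    for k in range(1,13): p=p0-float(sys.argv[4])*k; print(np.round(pose(p,d)-pose(p0,d),1).tolist(),round(np.radians(p-p0),3))
E
python3 arc.py 32 -16.15 20.5 2
python3 -c "
from h import *
s=monitor.observe();print(np.round(s['position'],4),s['grip_width'],s['force'])"
```

```text
d 32 [0. 0.]
d 28 [-1.1 -3.8]
d 24 [-2.2 -7.7]
d 20 [ -3.3 -11.5]
[0.1, -2.2] -0.035
[0.1, -4.4] -0.07
[-0.0, -6.6] -0.105
[-0.2, -8.8] -0.14
[-0.4, -11.0] -0.175
[-0.8, -13.2] -0.209
[-1.2, -15.4] -0.244
[-1.6, -17.6] -0.279
[-2.2, -19.7] -0.314
[-2.8, -21.8] -0.349
[-3.5, -23.9] -0.384
[-4.3, -26.0] -0.419
[0.5829 0.1532 0.1403] 1.7703843876051167e-05 [ 1.01523647  0.00159376 -0.21115759]
```

>>> {"op": "move_arm", "data": {"moves": [[-0.6, -1.9, 0, 0], [-1.1, -3.8, 0, 0], [-1.7, -5.8, 0, 0], [-2.2, -7.7, 0, 0], [-2.2, -7.7, 0, 0]]}}

```text
clock: 12.52
position: [0.5803, 0.1451, 0.1393]
tool_rot: [-3.141, 0.0, 2.862]
force: [-0.1, 0.5, -0.4]
grip_width: -0.0002
finger_force: 0.0
```

>>> {"op": "move_arm", "data": {"moves": [[-0.6, -1.9, 0, 0], [-1.1, -3.8, 0, 0], [-1.1, -3.8, 0, 0]]}}

```text
clock: 12.9
position: [0.5792, 0.1414, 0.1393]
tool_rot: [-3.142, 0.0, 2.862]
force: [-0.2, 0.4, -0.8]
grip_width: 0.0
finger_force: 0.0
```

>>> {"op": "move_arm", "data": {"moves": [[-0.6, -1.9, 0, 0], [-0.6, -1.9, 0, 0]]}}

```text
clock: 13.15
position: [0.5786, 0.1395, 0.1393]
tool_rot: [3.142, 0.0, 2.862]
force: [-0.1, 0.8, 0.8]
grip_width: 0.0003
finger_force: 0.0
```

>>> {"op": "move_arm", "data": {"moves": [[-0.6, -1.9, 0, 0], [-0.6, -1.9, 0, 0]]}}

```text
clock: 13.4
position: [0.578, 0.1375, 0.1393]
tool_rot: [-3.141, -0.0, 2.862]
force: [-0.5, -0.0, -0.5]
grip_width: -0.0001
finger_force: 0.0
```

>>> {"op": "move_arm", "data": {"moves": [[-0.6, -1.9, 0, 0], [-0.6, -1.9, 0, 0]]}}

```text
clock: 13.65
position: [0.5774, 0.1357, 0.1393]
tool_rot: [-3.142, 0.0, 2.862]
force: [0.2, -0.8, -0.3]
grip_width: -0.0003
finger_force: 0.4
```

```bash
python3 arc.py 14 -16.15 14 1.9 | tail -12
```

```text
[-0.1, -2.0] -0.033
[-0.4, -4.1] -0.066
[-0.6, -6.1] -0.099
[-1.0, -8.1] -0.133
[-1.4, -10.1] -0.166
[-1.9, -12.1] -0.199
[-2.4, -14.1] -0.232
[-3.0, -16.0] -0.265
[-3.7, -17.9] -0.298
[-4.4, -19.9] -0.332
[-5.2, -21.7] -0.365
[-6.1, -23.6] -0.398
```

>>> {"op": "move_arm", "data": {"moves": [[-0.1, -2.0, 0, -0.033], [-0.4, -4.1, 0, -0.066], [-0.6, -6.1, 0, -0.099], [-0.6, -6.1, 0, -0.099]]}}

```text
clock: 14.15
position: [0.5767, 0.1294, 0.1393]
tool_rot: [-3.141, 0.0, 2.762]
force: [0.5, 1.3, 0.1]
grip_width: -0.0001
finger_force: 0.2
```

>>> {"op": "move_arm", "data": {"moves": [[-0.4, -2.0, 0, -0.034], [-0.8, -4.0, 0, -0.067], [-1.3, -6.0, 0, -0.1], [-1.8, -8.0, 0, -0.133], [-2.4, -9.9, 0, -0.166], [-3.1, -11.8, 0, -0.199], [-3.8, -13.8, 0, -0.233]]}}

```text
clock: 15.02
position: [0.5729, 0.1158, 0.1393]
tool_rot: [3.142, -0.0, 2.528]
force: [0.9, 2.0, -0.1]
grip_width: -0.0
finger_force: 0.8
```

```bash
python3 - <<'E'
from h import *
s=monitor.observe();np.save("s6.npy",s,allow_pickle=True)
im=grab_frame("wrist");cv2.imwrite("pics/w6.png",im)
print(np.round(s['position'],4),np.round(s['tool_rot'],4),np.round(s['force'],1))
E
for p in -35.15; do python3 arc.py 14 $p 14 1.5 | tail -12; done
```

```text
[0.5729 0.1158 0.1393] [ 3.1416 -0.      2.5275] [ 0.9  2.  -0.1]
[-0.6, -1.5] -0.026
[-1.3, -3.0] -0.052
[-2.0, -4.4] -0.079
[-2.7, -5.8] -0.105
[-3.5, -7.3] -0.131
[-4.3, -8.7] -0.157
[-5.2, -10.0] -0.183
[-6.1, -11.4] -0.209
[-7.0, -12.7] -0.236
[-7.9, -14.0] -0.262
[-8.9, -15.3] -0.288
[-9.9, -16.5] -0.314
```

View pics/w6.png

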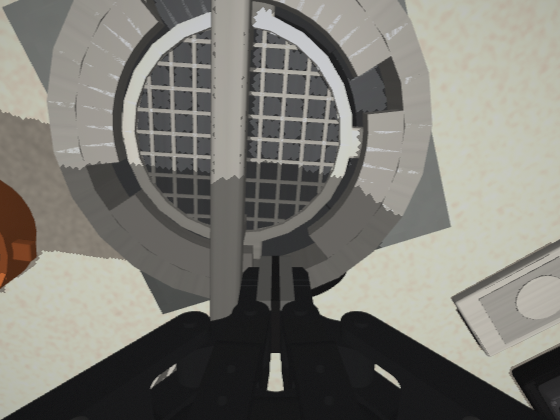

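The sieve is turning with the finger: its bar at u≈228 touches the finger at about (245,300), and the slots have visibly rotated away. I'll continue in small steps and watch the force.

>>> {"op": "move_arm", "data": {"moves": [[-0.6, -1.5, 0, -0.026], [-1.3, -3.0, 0, -0.052], [-2.0, -4.4, 0, -0.079], [-2.7, -5.8, 0, -0.105]]}}

```text
clock: 15.58
position: [0.5703, 0.1101, 0.1393]
tool_rot: [3.142, 0.0, 2.423]
force: [1.5, 0.5, -0.5]
grip_width: 0.0001
finger_force: 0.8
```

>>> {"op": "move_arm", "data": {"moves": [[-0.4, -0.7, 0, -0.013], [-0.8, -1.5, 0, -0.026], [-1.2, -2.1, 0, -0.039]]}}

```text
clock: 15.95
position: [0.5691, 0.108, 0.1393]
tool_rot: [-3.142, 0.0, 2.385]
force: [2.3, 0.3, -0.6]
grip_width: 0.0002
finger_force: 0.8
```

>>> {"op": "move_arm", "data": {"moves": [[-0.4, -0.7, 0, -0.013], [-0.8, -1.4, 0, -0.026], [-1.3, -2.0, 0, -0.039]]}}

```text
clock: 16.32
position: [0.5678, 0.106, 0.1393]
tool_rot: [3.142, 0.0, 2.346]
force: [2.2, 0.8, -0.3]
grip_width: -0.0001
finger_force: 0.9
```

```bash
python3 arc.py 14 -45.65 14 1 | tail -12
```

```text
[-0.6, -0.9] -0.017
[-1.2, -1.8] -0.035
[-1.8, -2.7] -0.052
[-2.4, -3.5] -0.07
[-3.1, -4.4] -0.087
[-3.7, -5.2] -0.105
[-4.4, -6.1] -0.122
[-5.1, -6.9] -0.14
[-5.8, -7.7] -0.157
[-6.5, -8.5] -0.175
[-7.3, -9.3] -0.192
[-8.0, -10.1] -0.209
```

>>> {"op": "move_arm", "data": {"moves": [[-0.5, -0.8, 0, -0.017], [-1.1, -1.6, 0, -0.035]]}}

```text
clock: 16.58
position: [0.5666, 0.1044, 0.1393]
tool_rot: [-3.142, -0.0, 2.311]
force: [1.6, 1.6, -0.2]
grip_width: 0.0001
finger_force: 0.8
```

>>> {"op": "move_arm", "data": {"moves": [[-0.6, -0.8, 0, -0.017], [-1.2, -1.6, 0, -0.035]]}}

```text
clock: 16.82
position: [0.5654, 0.1027, 0.1393]
tool_rot: [-3.141, -0.0, 2.276]
force: [1.1, 0.3, 0.3]
grip_width: 0.0001
finger_force: 0.8
```

>>> {"op": "move_arm", "data": {"moves": [[-0.6, -0.9, 0, -0.017], [-1.3, -1.7, 0, -0.035]]}}

```text
clock: 17.08
position: [0.5642, 0.1011, 0.1393]
tool_rot: [-3.142, 0.0, 2.241]
force: [0.6, 0.4, -0.4]
grip_width: -0.0002
finger_force: 0.8
```

>>> {"op": "move_arm", "data": {"moves": [[-0.7, -0.8, 0, -0.017], [-1.4, -1.7, 0, -0.035]]}}

```text
clock: 17.32
position: [0.5627, 0.0993, 0.1393]
tool_rot: [-3.141, 0.0, 2.206]
force: [1.5, -0.3, -0.4]
grip_width: -0.0004
finger_force: 0.6
```

>>> {"op": "move_arm", "data": {"moves": [[-0.7, -0.8, 0, -0.017], [-1.4, -1.6, 0, -0.035]]}}

```text
clock: 17.58
position: [0.5612, 0.0977, 0.1392]
tool_rot: [-3.141, -0.0, 2.171]
force: [-0.6, -0.4, -0.1]
grip_width: 0.0001
finger_force: 0.0
```

>>> {"op": "move_arm", "data": {"moves": [[-0.7, -0.8, 0, -0.017], [-0.7, -0.8, 0, -0.017]]}}

```text
clock: 17.82
position: [0.5606, 0.097, 0.1393]
tool_rot: [-3.141, 0.0, 2.154]
force: [-0.1, -0.2, -0.7]
grip_width: 0.0003
finger_force: 0.0
```

>>> {"op": "move_arm", "data": {"moves": [[-0.7, -0.8, 0, -0.017], [-0.7, -0.8, 0, -0.017]]}}

```text
clock: 18.08
position: [0.5599, 0.0961, 0.1393]
tool_rot: [-3.141, 0.0, 2.137]
force: [0.1, -0.1, -0.4]
grip_width: 0.0001
finger_force: 0.0
```

>>> {"op": "move_arm", "data": {"moves": [[-0.7, -0.8, 0, -0.017], [-0.7, -0.8, 0, -0.017]]}}

```text
clock: 18.32
position: [0.5592, 0.0953, 0.1393]
tool_rot: [-3.141, 0.0, 2.12]
force: [0.7, -0.1, -1.0]
grip_width: -0.0
finger_force: 0.0
```

>>> {"op": "move_arm", "data": {"moves": [[-0.7, -0.7, 0, -0.017], [-0.7, -0.7, 0, -0.017]]}}

```text
clock: 18.58
position: [0.5586, 0.0947, 0.1393]
tool_rot: [-3.142, 0.0, 2.103]
force: [0.7, -0.6, 0.4]
grip_width: 0.0001
finger_force: 0.0
```

>>> {"op": "move_arm", "data": {"moves": [[6, 4, 0, 0], [13, 8, 0, 0], [13, 8, 40, 0], [13, 8, 90, 0], [-20, 30, 130, 0], [-43, 44, 130, 0], [-43, 44, 130, 0], [-43, 44, 130, 0]]}}

```text
clock: 19.58
position: [0.5162, 0.1385, 0.2692]
tool_rot: [3.142, 0.0, 2.104]
force: [-0.5, -1.0, 0.2]
grip_width: -0.0001
finger_force: 0.0
```

```bash
python3 - <<'E'
from h import *
s=monitor.observe();np.save("s7.npy",s,allow_pickle=True)
im=grab_frame("wrist");cv2.imwrite("pics/w7.png",im)
t=grab_frame("side");cv2.imwrite("pics/side7.png",t)
print(np.round(s['position'],4),np.round(s['tool_rot'],4),np.round(s['force'],1))
for z in (.14,.148): print([wp(s,(.5158+q*75*np.cos(a)/1000,.1389+q*75*np.sin(a)/1000,z)).round(1).tolist() for a in (np.radians(-57),) for q in (1,-1)])
E
```

```text
[0.5162 0.1385 0.2692] [3.1416e+00 1.0000e-04 2.1035e+00] [-0.5 -1.   0.2]
[[278.1, 283.0], [269.2, 93.3]]
[[278.2, 288.3], [269.0, 93.5]]
```

View pics/w7.png

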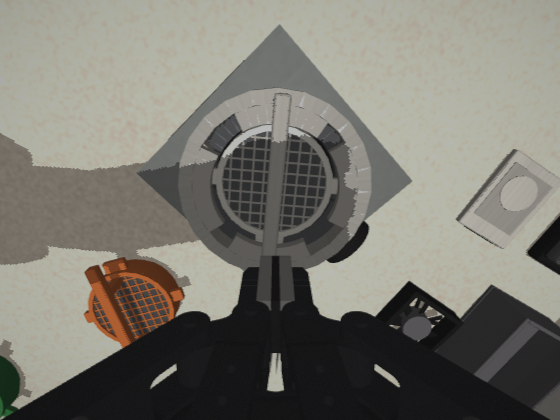

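The last view shows the bar from (283,94) towards (267,255), so the sieve has turned about 49°. To measure its height I'll shift the arm so both bar ends are in view and compare the apparent bar length.

>>> {"op": "move_arm", "data": {"moves": [[10, -17, 0, 0], [20, -35, 0, -0.03], [20, -35, 0, -0.06], [20, -35, 0, -0.08], [20, -35, 0, -0.08], [20, -35, 0, -0.08]]}}

```text
clock: 20.42
position: [0.5355, 0.104, 0.2694]
tool_rot: [3.142, 0.0, 2.025]
force: [0.3, 0.9, 0.3]
grip_width: 0.0002
finger_force: 0.0
```

```bash
python3 - <<'E'
from h import *
s=monitor.observe();np.save("s8.npy",s,allow_pickle=True)
im=grab_frame("wrist");cv2.imwrite("pics/w8.png",im)
print(np.round(s['position'],4),np.round(s['tool_rot'],4))
g=cv2.cvtColor(im,6).astype(np.float32)
# bar side edges: strongest gradients near predicted bar in several bar-fixed stations, for each angle candidate print profile
for phi in (-62,-64,-66):
  for z in (.14,.148):
    a=np.radians(phi);e=np.array([np.cos(a),np.sin(a)])
    print(phi,z,[wp(s,(*(np.array([.5158,.1389])+q*.075*e),z)).round(1).tolist() for q in (1,-1)])
for v in (60,100,140,180,220,235): print(v,g[v,250:300].astype(int).tolist())
for u in (270,274,278): print(u,g[225:265,u].astype(int).tolist(), g[35:65,u].astype(int).tolist())
E
```

```text
[0.5355 0.104  0.2694] [3.1415e+00 1.0000e-04 2.0246e+00]
-62 0.14 [[274.6, 239.2], [266.4, 30.6]]
-62 0.148 [[274.6, 243.5], [266.1, 28.8]]
-64 0.14 [[271.3, 239.3], [270.4, 30.5]]
-64 0.148 [[271.2, 243.6], [270.2, 28.7]]
-66 0.14 [[268.0, 239.2], [274.4, 30.6]]
-66 0.148 [[267.8, 243.5], [274.3, 28.8]]
60 [162, 162, 162, 163, 163, 163, 166, 167, 163, 163, 163, 152, 127, 126, 149, 161, 162, 162, 162, 160, 159, 160, 161, 161, 163, 162, 163, 156, 136, 109, 91, 132, 162, 162, 163, 163, 165, 166, 163, 161, 162, 162, 162, 162, 162, 161, 162, 166, 171, 165]
100 [127, 127, 131, 135, 135, 135, 132, 130, 152, 169, 153, 131, 118, 121, 147, 160, 161, 160, 161, 160, 159, 159, 160, 162, 161, 162, 160, 149, 125, 95, 93, 116, 142, 167, 142, 107, 116, 116, 110, 101, 101, 108, 116, 117, 142, 162, 141, 107, 94, 88]
140 [78, 79, 80, 68, 49, 50, 49, 46, 58, 84, 89, 64, 63, 107, 143, 155, 158, 158, 158, 157, 158, 158, 159, 159, 159, 139, 102, 96, 81, 57, 46, 58, 81, 84, 60, 46, 46, 47, 46, 46, 47, 47, 48, 72, 88, 69, 46, 47, 47, 47]
180 [71, 64, 63, 62, 63, 62, 63, 62, 65, 80, 90, 75, 58, 73, 89, 93, 9
[... 793 characters left out ...]
59, 160, 160, 159, 160, 160, 160, 160, 160, 159, 160, 160, 160, 160]
274 [94, 94, 94, 94, 94, 93, 93, 93, 93, 93, 93, 93, 87, 74, 72, 72, 72, 72, 73, 73, 72, 72, 71, 72, 71, 72, 71, 70, 71, 70, 58, 24, 18, 20, 20, 20, 19, 21, 20, 19] [162, 162, 163, 162, 162, 162, 162, 162, 162, 162, 162, 162, 162, 162, 162, 162, 162, 163, 163, 162, 162, 162, 162, 162, 162, 163, 162, 162, 162, 162]
278 [84, 84, 83, 84, 83, 83, 82, 83, 74, 71, 71, 72, 72, 72, 72, 72, 73, 72, 71, 71, 71, 71, 71, 71, 71, 71, 71, 72, 72, 71, 59, 29, 25, 25, 26, 27, 25, 27, 25, 19] [142, 141, 142, 140, 140, 141, 113, 139, 140, 140, 140, 139, 138, 112, 137, 138, 138, 138, 138, 137, 111, 136, 136, 137, 136, 136, 136, 110, 134, 135]
```

```bash
python3 - <<'E'
from h import *
g=cv2.cvtColor(cv2.imread("pics/w8.png"),6).astype(int)
for u in (266,270,274): print(g[22:45,u].tolist())
g=cv2.cvtColor(cv2.imread("pics/w5.png"),6).astype(int)
print(g[85:105,275].tolist(),g[280:296,275].tolist())
E
```

```text
[115, 115, 114, 115, 115, 115, 114, 142, 160, 128, 140, 155, 162, 163, 162, 162, 163, 163, 163, 163, 162, 162, 162]
[113, 113, 113, 113, 113, 114, 115, 126, 159, 127, 137, 151, 159, 160, 159, 159, 159, 160, 160, 160, 159, 159, 159]
[113, 113, 113, 113, 113, 115, 115, 116, 158, 120, 139, 153, 162, 162, 162, 163, 162, 162, 162, 162, 162, 162, 162]
[109, 108, 98, 116, 149, 150, 148, 148, 160, 166, 158, 94, 117, 130, 143, 146, 147, 146, 147, 147] [85, 85, 85, 85, 84, 85, 85, 85, 85, 74, 167, 170, 169, 168, 169, 170]
```

The bar's apparent length is 206.5 px. The dropped height predicts 208.7 px and the undropped height predicts 214.9 px. The seated frame had the same 0.99 ratio to its prediction, so the sieve has dropped and is locked. Nothing is touching it.

```bash
python3 -c "
from workcell import bot
print(bot.job_done())"
```

```text
the job is handed in; nothing more can be done
None
```

I handed the job in with the sieve back in the collector's mouth, turned about 49° clockwise and, by the wrist-camera measurement, dropped into its notches; the hand-in returned no verdict.

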